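Release a locked push-to-eject drive from its desk dock

ROBOT

A 7-joint arm with a two-finger parallel gripper is mounted at the origin on the work surface; the furniture and walls round the work are solid. World frame = base frame: x ahead of the robot, y to its left, z up, the work surface at z = 0. Lengths are in m, angles in rad, forces in N, time in s.
With the tool pointing down it reaches from about 0.425 to 0.925 m from the base axis. Payload 6.8 kg.
Tool frame: the origin (TCP) lies between the finger pads; the fingertips stand 19 mm ahead of it and the grasp point (between the pads) is the TCP; z points along the fingers, y is the line along which they close (so a half turn about z gives the same grasp; the last joint's range is limited). The gripper opens to 88 mm and grips with 3 to 60 N. Pads are 20 mm wide; open, the fingers measure 115 mm over their backs; the gripper's body (75 mm by 178 mm) begins 61 mm behind the grasp point.
Start: joints at [-1.454, 0.477, 0.022, 1.555, -0.011, 1.109, -0.083], TCP at [0.15, 0.658, 0.242] pointing down, gripper open.
Joint ranges: [-2.96, 2.96], [-0.34, 2.1], [-1.41, 1.46], [0.24, 2.44], [-1.37, 4.51], [0.17, 1.92], [-2.96, 2.96]. Speed limits (rad/s): [2.39, 2.39, 3.14, 3.14, 3.14, 3.14, 3.14].

INTERFACE

Orientations are given as a unit quaternion [x, y, z, w].
In Python, from cell import arm gives the robot as it stands.
- The arm moves only by the tool jog_arm, never from a script. Its argument "series" is one flat list of numbers, 4 for each row, row after row: the shift along the world's x, y, z in cm, then the turn about the world's z in rad. A call has 1 to 20 rows; each row shifts and turns the commanded pose from where the row before left it; what a row does not reach is not made up. A row lasts 1/12 s, in which the tool goes at most 41.7 mm and 7.16 degrees, less where a joint would pass 70% of its speed; a pose out of reach is approached as far as the arm can. A call is refused whole if a number of a shift passes 4.17 or a number of a turn 0.125, either way. A call with a gripper value outside its range is refused whole. "grip" is the finger opening in cm, from 0 to 8.78, set as the call begins (left out, the last holds). The fingers move at their own pace and stop on an object; "newtons" is the grip in N (left out, the last holds). Time passes only in rows, so rows that do not move let the fingers close. It gives the time, the measured TCP pose, the force, the opening and the grip force at its end, in the units of the state.
- arm.get_state(): the state, without advancing time (a new reading comes with each control period).
- arm.capture(name): name is "scene" or "top" or "wrist"; returns the picture (384x512x3 uint8, blue, green, red); there is no depth.
- arm.get_calibration(name): a dict with "K" (3x3 intrinsics, pixels), "k1" (the pictures are not rectified: a ray, as slopes to the right and down, at radius r is drawn at 1 + k1 r^2 times it, then the intrinsics apply), "R" (3x3) and "t" (3): a world point X has camera coordinates R X + t; the wrist camera has in their place "mount" (4x4, takes a point from camera to tool coordinates, whose origin is the TCP and whose axes are the flange's). Camera axes: x right, y down, z forward; pixel columns grow to the right and rows downward; lengths in m; the calibration is good to about 2 mm. A picture is of the moment at which its call begins: read the wrist's pose just before it. get_calibration takes no time and is no camera call.
- arm.sign_off(): hands the job in; it is judged then, once.
The state is a dict: "time": time; "qpos": joint angles; "joint_velocities": joint speeds; "tau": joint torques, N m; "position": TCP position; "eef_rot": TCP orientation; "contact_force": force on the tool from outside, world axes, zero at the start; "moment": the same for the moment, N m; "finger_gap": finger opening in m; "gripper_force": force on a finger pad.
Only numpy, scipy, OpenCV 4.12 (cv2) and the standard library are available. Lean on these libraries where they do the work, as an engineer would, in place of code of your own. Each camera call takes 0.05 s, during which the arm holds its last target. There are 200 camera calls.

TASK

The backup drive is locked in the wooden dock on the desk: slide the dock's brass lock tab all the way away from the drive, then press the drive down until it springs up, and let it come up by itself. Then lift the drive out and stand it upright in the wide, empty lane of the pen tray, setting it down rather than dropping it. Leave the other things on the desk where they are.

Things in the scene. Friction and masses are not known exactly. Their poses are not given: they have to be found in the camera images.
- dock: Dark wooden drive dock fixed to the desk, 160 (x) x 100 (y) x 80 mm high, with a flat dark steel deck on top, 80 mm above the desk. Origin: centre of its underside; x runs along its length. The drive's slot is centred at x = +20 mm, y = 0; the brass lock tab lies in front of the slot, toward -x.
- slot (a point): Centre of the slot's mouth in the dock's deck. A hidden catch holds the drive down against a spring (4 to 6 N). Pressed in by 5 mm or more (7 mm is the stop) the catch lets go, and once the press is taken away the spring lifts the drive 22 mm, where it stays. A shorter press leaves it caught; pulling does not free it.
- dock_lock (a joint): Lock tab, slides on the deck along the dock's -x (away from the drive). 0 = locked: its 6 mm thick tongue lies under the overhang of the drive's head, so the drive cannot be pressed. 0.014 m = fully open, at its stop; clear of the head from 0.010 m on. Starts at 0 to 0.003. Needs about 2 N, stays where it is left.
- lock_knob (a point): Centre of the top of the lock tab's knob, an upright brass block 20 (dock x) x 14 (dock y) x 16 mm high; its top is 102 mm above the desk, its foot 86 mm, on a tab 20 mm wide between rails 4.5 mm high on the deck. Moves with the tab; when locked it is 22 mm from the drive's head. Pinch it across the 14 mm, or push it.
- cartridge: The backup drive: loose plain aluminium block, about 0.12 kg. Body 60 (x) x 26 (y) x 57 mm high, on it a head 80 (x) x 26 (y) x 10 mm that overhangs the body by 10 mm at both ends; 67 mm high in all. Origin: centre of its underside; z up, x along its length (the dock's x while in the slot). Grasp across the 26 mm width.
- drive_top (a point): Centre of the top of the drive's head: the place to press. 97 mm above the desk when caught (head 7 mm clear of the deck), 119 mm when sprung up (the body is then still 28 mm deep in the slot). Its height tells whether the drive is out.
- pen_tray: Open walnut pen tray fixed to the desk, 128 (x) x 262 (y) x 25 mm high; origin: centre of its underside; floor 5 mm above the desk. Along its y run two lanes parted by a 14 mm high strip (top at 19 mm): the wide empty one from x = -58 to +10 mm, the narrow one from x = +14 to +58 mm holding a pen and a pencil. Both lanes run from y = -126 to +126 mm.
- wide_lane (a point): Middle of the floor of the tray's wide lane, 5 mm above the desk; axes as the tray's (lane 68 mm wide along x, 252 mm long along y).
- magnifier: Bystander: magnifying glass lying flat, 174 mm long.
- wax_seal: Bystander: wax seal with turned wooden handle standing upright, 25 mm across, 79 mm high; origin under its centre.
- eraser: Bystander: eraser, 44 x 20 x 12 mm.
There are look-alikes about, which are no part of the job. There is more than one size of the cartridge; the one meant has the size given above.

How it is judged:
By the outcome, as a careful person would: the job done as asked, in the order asked, and still so for the second after the job is handed in, with the robot touching nothing.
It also fails if it takes over 58 s, if anything falls off the work surface, if the arm or the gripper's body presses on something with over 40 N, if the wrist force passes 120 N, or if a joint passes its speed limit or range.

## Working session

There is one attempt and no reset: what is moved stays moved. The work goes in short steps, Python scripts to look and compute and a tool call to move; the robot and the scene stay as the last step left them, time stands still between calls to the robot, and variables do not carry over. Pictures are saved under pics/ and viewed, at most 10 in all, crops included, and the job is handed in when it is done.

Besides the shell and the picture viewer there is one more tool, called after "Call:" as a command line: name --argument value ..., lists and objects as JSON in quotes. jog_arm: Moves the arm, as the interface text tells. Its arguments: {"type":"object","properties":{"series":{"type":"array"},"grip":{"type":"number"},"newtons":{"type":"number"}},"required":["series"]}

```bash
mkdir -p pics
cat > h.py <<'E'
import numpy as np, cv2
from cell import arm
from scipy.spatial.transform import Rotation as Ro
def cam(n,st=None):
    c=arm.get_calibration(n); K=np.array(c["K"]);k1=c["k1"]
    if n=="wrist":
        st=st or arm.get_state(); M=np.array(c["mount"]); T=np.eye(4); T[:3,:3]=Ro.from_quat(st["eef_rot"]).as_matrix(); T[:3,3]=st["position"]
        W=T@M; return K,k1,W[:3,:3],W[:3,3]
    R=np.array(c["R"]);t=np.array(c["t"]); return K,k1,R.T,-R.T@t
def ray(C,uv):
    K,k1,R,o=C
    d=np.linalg.solve(K,[uv[0],uv[1],1]); d=d[:2]; x=d.copy()
    for _ in range(20): x=d/(1+k1*(x@x))
    return o,R@np.array([x[0],x[1],1])
def onz(C,uv,z):
    o,d=ray(C,uv); return o+d*(z-o[2])/d[2]
def proj(C,X):
    K,k1,R,o=C; p=R.T@(np.array(X)-o); x=p[:2]/p[2]; x=x*(1+k1*(x@x)); return (K@[x[0],x[1],1])[:2]
E
python3 - <<'E'
from h import *
s=arm.get_state();print(s["time"],s["position"],s["eef_rot"])
for n in("scene","top","wrist"):
    im=arm.capture(n); cv2.imwrite(f"pics/{n}0.png",im)
    C=cam(n);print(n,C[3],C[2][:,2],C[0][0,0])
a=cv2.imread("pics/scene0.png");b=cv2.imread("pics/top0.png")
E
```

```text
0.0 [0.15034146 0.65748242 0.24069843] [ 1.12117305e-01  9.93694584e-01 -8.84792372e-04 -3.44842962e-05]
scene [ 0.05325072 -0.6318461   0.55693431] [ 0.59292876  0.62608962 -0.50640623] 401.21093427880925
top [ 0.5111642  -0.0535174   1.07166933] [ 0.07058043 -0.007095   -0.99748086] 370.8513554679905
wrist [0.0690783  0.67472616 0.38406694] [ 0.29564812 -0.06944892 -0.95276914] 265.27663941387726
```

View pics/top0.png

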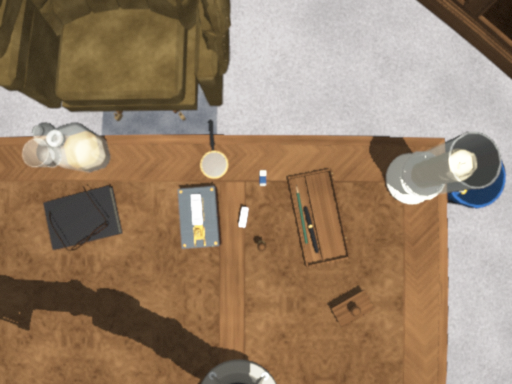

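View pics/scene0.png

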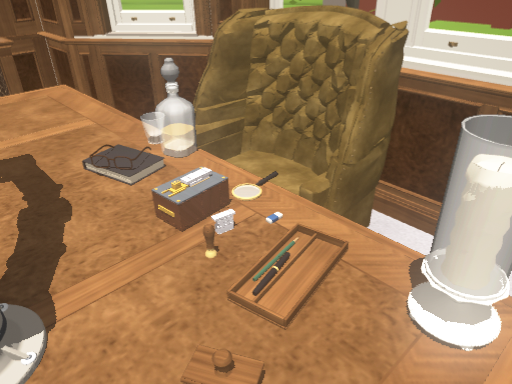

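The top view shows the dock at about (199,216), with the white drive at (197,210) and the brass knob at (199,236). The tray is at (317,216), with its pens in the left lane. The small block at (243,217) is a look-alike. Next I'll enlarge the crops.

Run:
```python
import cv2,numpy as np
b=cv2.imread("pics/top0.png")
A=cv2.resize(b[175:260,170:260],None,fx=7,fy=7,interpolation=cv2.INTER_CUBIC)[:, :630]
cv2.imwrite("pics/cropA.png",A)
B=cv2.resize(b[160:275,280:355],None,fx=5,fy=5,interpolation=cv2.INTER_CUBIC)
cv2.imwrite("pics/cropB.png",B)
```

```text
(no output)
```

View pics/cropA.png

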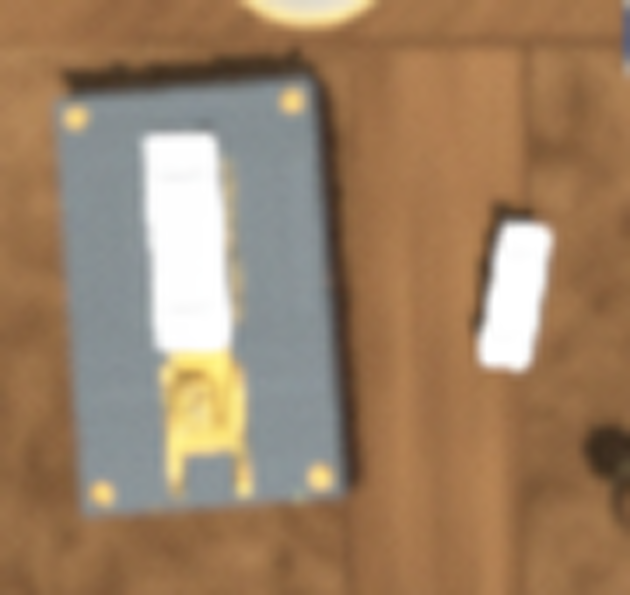

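View pics/cropB.png

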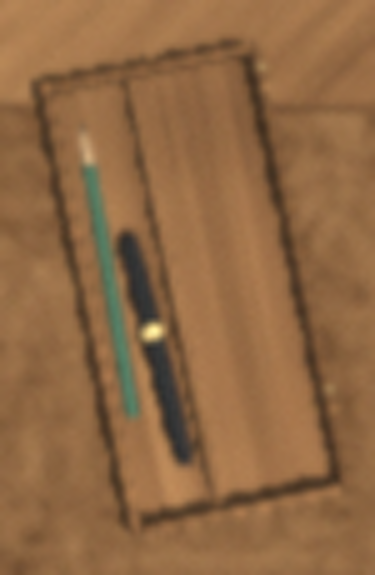

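Crop A, at 7x, shows these corners:
- **Deck:** (60,98), (318,76), (348,490), (82,515).
- **Drive head:** (143,135), (215,132), (232,350), (157,352).
- **Knob:** centre about (197,403).

Crop B, at 5x, shows the tray rim at (38,85), (250,45), (338,480), (133,522). The wide lane is on the right.

Run:
```python
from h import *
C=cam("top")
def f(p,s,o,z): return np.array([onz(C,((a+.5)/s-.5+o[0],(b+.5)/s-.5+o[1]),z) for a,b in p])
def rep(n,P):
    c=P.mean(0); x=(P[0]+P[1]-P[2]-P[3])[:2]/2; y=(P[0]+P[3]-P[1]-P[2])[:2]/2
    print(n,c.round(4),"L",np.linalg.norm(x).round(4),"W",np.linalg.norm(y).round(4),"yaw",np.arctan2(x[1],x[0]).round(4),np.arctan2(-y[0],y[1]).round(4)); return c,x/np.linalg.norm(x)
A=(7,(170,175))
c,x=rep("dock",f([(60,98),(318,76),(348,490),(82,515)],*A,.08))
print("slot",c[:2]+.02*x)
rep("drive",f([(143,135),(215,132),(232,350),(157,352)],*A,.097))
print("knob",f([(197,403)],*A,.102), f([(120,300)],*A,.08)*0)
c,x=rep("tray",f([(38,85),(250,45),(338,480),(133,522)],5,(280,160),.025))
rep("small",f([(500,222),(552,228),(530,370),(478,362)],*A,.06))
print("tray y-ax",x, "seal",f([(605,450)],*A,.07))
```

```text
dock [0.5234 0.1061 0.08  ] L 0.1593 W 0.1011 yaw 0.0753 0.0942
slot [0.54334966 0.10756572]
drive [0.5427 0.1091 0.097 ] L 0.0821 W 0.0278 yaw 0.0851 0.0385
knob [[0.48246615 0.10366007 0.102     ]] [[0. 0. 0.]]
tray [ 0.5268 -0.2225  0.025 ] L 0.2522 W 0.1215 yaw 0.2026 0.1935
small [ 0.5236 -0.0132  0.06  ] L 0.0555 W 0.0204 yaw -0.1494 -0.13
tray y-ax [0.97954454 0.20122749] seal [[ 0.46424658 -0.04846363  0.07      ]]
```

Call:
jog_arm --series '[1.95,-3.26,-0.3,0.018,1.95,-3.26,-0.3,0.018,1.95,-3.26,-0.3,0.018,1.95,-3.26,-0.3,0.018,1.95,-3.26,-0.3,0.018,1.95,-3.26,-0.3,0.018,1.95,-3.26,-0.3,0.018,1.95,-3.26,-0.3,0.018,1.95,-3.26,-0.3,0.018,1.95,-3.26,-0.3,0.018,1.95,-3.26,-0.3,0.018,1.95,-3.26,-0.3,0.018,1.95,-3.26,-0.3,0.018,1.95,-3.26,-0.3,0.018,1.95,-3.26,-0.3,0.018,1.95,-3.26,-0.3,0.018,1.95,-3.26,-0.3,0.018,0,0,0,0,0,0,0,0,0,0,0,0]' --grip 4.5 --newtons 20

```text
time: 1.82
position: [0.4816, 0.1042, 0.1905]
eef_rot: [-0.04, 0.999, 0.0, -0.0]
contact_force: [-0.2, 0.5, 0.2]
finger_gap: 0.0451
gripper_force: 0.0
```

Run:
```python
from h import *
s=arm.get_state(); im=arm.capture("wrist"); cv2.imwrite("pics/w1.png",im)
R=Ro.from_quat(s["eef_rot"]).as_matrix();print(s["time"],s["position"],R[:,1],R[:,2],s["contact_force"])
C=cam("wrist",s)
for X in([.5433,.1076,.097],[.4825,.1036,.102]): print(proj(C,X))
```

```text
1.8167 [0.48157655 0.10422858 0.19045604] [-8.07865852e-02  9.96731394e-01  2.38392884e-04] [-7.03021943e-04  1.82193599e-04 -9.99999736e-01] [-0.16670755  0.50244915  0.22013523]
[251.65655238 257.44918692]
[252.68259531 202.88617915]
```

View pics/w1.png

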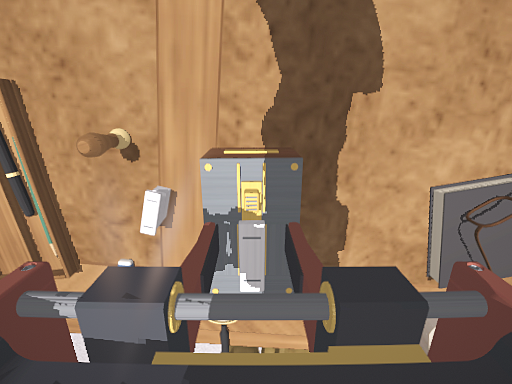

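The wrist view shows the drive head centred at (252,257) and the knob at (252,201). Both match the projected positions to within 2 px, so I'll go down and pinch the knob.

Call:
jog_arm --series '[0,0,-2,0,0,0,-2,0,0,0,-2,0,0,0,-1,0,0,0,-0.7,0,0,0,-0.5,0,0,0,0,0,0,0,0,0]'

```text
time: 2.53
position: [0.4823, 0.1042, 0.1091]
eef_rot: [-0.041, 0.999, 0.0, 0.0]
contact_force: [-0.3, 0.1, 0.6]
finger_gap: 0.045
gripper_force: 0.0
```

Call:
jog_arm --series '[0,0,0,0,0,0,0,0,0,0,0,0,0,0,0,0,0,0,0,0,0,0,0,0,0,0,0,0,0,0,0,0]' --grip 0.5 --newtons 15

```text
time: 3.2
position: [0.4821, 0.1038, 0.1089]
eef_rot: [-0.041, 0.999, 0.0, 0.0]
contact_force: [-0.4, -0.8, 3.3]
finger_gap: 0.0139
gripper_force: 15.0
```

Call:
jog_arm --series '[-0.2,-0.016,0,0,-0.2,-0.016,0,0,-0.2,-0.016,0,0,-0.2,-0.016,0,0,-0.2,-0.016,0,0,-0.2,-0.016,0,0,-0.2,-0.016,0,0,-0.2,-0.016,0,0,0,0,0,0,0,0,0,0,0,0,0,0]'

```text
time: 4.12
position: [0.468, 0.1026, 0.1089]
eef_rot: [-0.04, 0.999, 0.0, 0.002]
contact_force: [9.2, -1.9, -4.3]
finger_gap: 0.0143
gripper_force: 15.0
```

The tab has hit its stop: 14 mm of travel, with 9 N resisting. I'll release it, rise and move over the drive.

Call:
jog_arm --series '[0.1,0,0,0,0,0,0,0,0,0,0,0,0,0,0,0,0,0,0,0,0,0,1,0,0,0,2,0,0,0,2,0,0,0,2,0,0,0,1,0,0,0,0,0,0,0,0,0]' --grip 4.5

```text
time: 5.12
position: [0.467, 0.1027, 0.1889]
eef_rot: [-0.041, 0.999, 0.0, 0.0]
contact_force: [0.4, 0.1, 0.1]
finger_gap: 0.0448
gripper_force: 0.0
```

Run:
```python
from h import *
s=arm.get_state(); im=arm.capture("wrist"); C=cam("wrist",s)
print(s["position"])
for X in([.5433,.1076,.097],[.503,.1046,.097],[.4825,.1036,.102],[.4685,.1025,.102]): print(proj(C,X))
cv2.imwrite("pics/w2.png",cv2.resize(im[130:320,160:340],None,fx=3,fy=3,interpolation=cv2.INTER_CUBIC))
```

```text
[0.46699979 0.1027389  0.18892075]
[251.87898634 270.47732882]
[252.19873816 235.17453419]
[252.94961667 217.94653851]
[253.02403345 203.92707449]
```

View pics/w2.png

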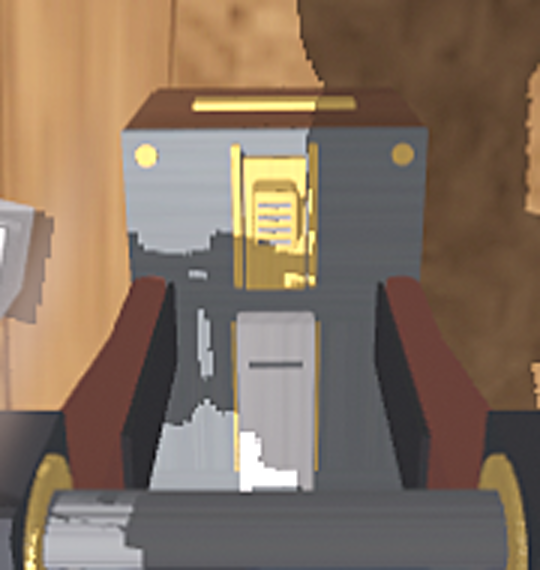

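The tab is now clear: its edge is at crop row 288 and the head starts at row 312, with the knob near the rail ends. I'll close the fingers and move over the drive.

Call:
jog_arm --series '[2.5,0.2,0,0,2.6,0.2,0,0,2.5,0.1,0,0,0,0,-2,0,0,0,-2,0,0,0,-1.5,0,0,0,-1,0,0,0,0,0,0,0,0,0]' --grip 0

```text
time: 5.92
position: [0.5423, 0.1073, 0.1228]
eef_rot: [-0.041, 0.999, -0.0, -0.001]
contact_force: [-0.1, 0.0, 0.4]
finger_gap: 0.0003
gripper_force: 0.0
```

Call:
jog_arm --series '[0,0,-0.2,0,0,0,-0.2,0,0,0,-0.2,0,0,0,-0.2,0,0,0,-0.2,0,0,0,-0.2,0,0,0,0,0,0,0,0,0]'

```text
time: 6.58
position: [0.543, 0.1076, 0.1118]
eef_rot: [-0.041, 0.999, 0.0, 0.0]
contact_force: [-1.4, -0.4, 4.3]
finger_gap: 0.0004
gripper_force: 2.1
```

Call:
jog_arm --series '[0,0,-0.1,0,0,0,-0.1,0,0,0,-0.1,0,0,0,-0.1,0,0,0,0,0,0,0,0,0]'

```text
time: 7.08
position: [0.5431, 0.1076, 0.1093]
eef_rot: [-0.04, 0.999, 0.0, 0.0]
contact_force: [-6.8, -0.0, 21.4]
finger_gap: 0.0005
gripper_force: 10.5
```

It's at the stop with 21 N. I'll rise and look.

Call:
jog_arm --series '[0,0,0.5,0,0,0,1,0,0,0,2,0,0,0,2,0,0,0,2,0,0,0,1,0,0,0,0,0,0,0,0,0]' --grip 0

```text
time: 7.75
position: [0.5429, 0.1077, 0.1925]
eef_rot: [-0.041, 0.999, 0.0, 0.0]
contact_force: [0.7, -0.2, -0.6]
finger_gap: 0.0005
gripper_force: 0.0
```

Call:
jog_arm --series '[-3,-0.25,0,0,-3,-0.25,0,0,0,0,0,0,0,0,0,0,0,0,0,0]' --grip 6

```text
time: 8.17
position: [0.4831, 0.1026, 0.192]
eef_rot: [-0.041, 0.999, -0.0, -0.0]
contact_force: [1.6, 0.4, 0.7]
finger_gap: 0.0307
gripper_force: 0.0
```

Run:
```python
from h import *
s=arm.get_state(); im=arm.capture("wrist"); C=cam("wrist",s)
print(s["time"],s["position"],s["contact_force"])
for z in(.097,.119):
  for X in([.5046,.0917,z],[.5025,.1176,z]): print(z,(proj(C,X)-[160,130])*3)
cv2.imwrite("pics/w3.png",cv2.resize(im[130:320,160:340],None,fx=3,fy=3,interpolation=cv2.INTER_CUBIC))
```

```text
8.1667 [0.48305076 0.10262355 0.19203574] [1.58190432 0.40171219 0.66881333]
0.097 [241.2798643  268.68434788]
0.097 [321.21500807 268.75420222]
0.119 [238.32500567 298.29735149]
0.119 [325.28411748 298.37253913]
```

View pics/w3.png

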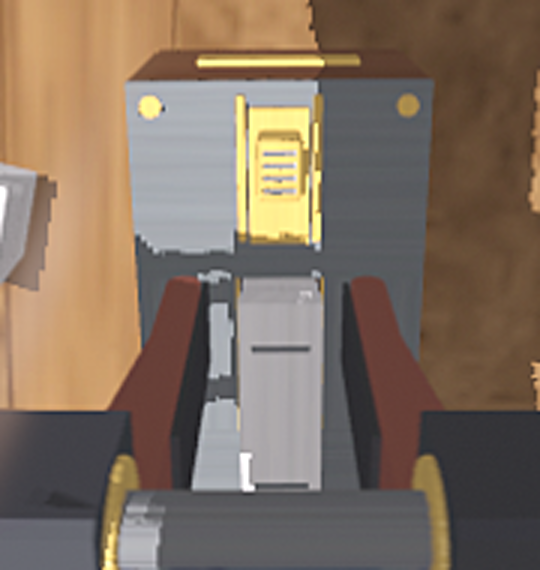

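The drive has sprung up: its front top edge is at row ~302 (predicted 298 if up, 269 if caught). Next I'll grasp it.

Call:
jog_arm --series '[3,0.25,0,0,3,0.25,0,0,0,0,0,0,0,0,-2,0,0,0,-2,0,0,0,-2,0,0,0,-1.5,0,0,0,-0.9,0,0,0,0,0,0,0,0,0]' --grip 5.5

```text
time: 9.05
position: [0.5432, 0.1074, 0.1085]
eef_rot: [-0.04, 0.999, -0.0, -0.0]
contact_force: [0.4, 0.8, 0.3]
finger_gap: 0.055
gripper_force: 0.0
```

Call:
jog_arm --series '[0,0,0,0,0,0,0,0,0,0,0,0,0,0,0,0,0,0,0,0,0,0,0,0,0,0,0,0]' --grip 1.5 --newtons 20

```text
time: 9.63
position: [0.5432, 0.1081, 0.109]
eef_rot: [-0.041, 0.999, 0.0, 0.0]
contact_force: [-0.2, 1.5, 1.4]
finger_gap: 0.0258
gripper_force: 19.8
```

Gripped at 26 mm. I'll lift 10 cm, then travel.

Call:
jog_arm --series '[0,0,0.5,0,0,0,0.8,0,0,0,1,0,0,0,1.2,0,0,0,1.5,0,0,0,2,0,0,0,2,0,0,0,1.2,0,0,0,0,0,0,0,0,0]'

```text
time: 10.47
position: [0.5433, 0.1071, 0.2118]
eef_rot: [-0.04, 0.999, 0.0, 0.001]
contact_force: [-0.4, -0.8, -2.4]
finger_gap: 0.0261
gripper_force: 19.9
```

Call:
jog_arm --series '[0,-1,0,0,0,-2,0,0,-0.1,-2.4,0,0.01,-0.1,-2.4,0,0.01,-0.1,-2.4,0,0.01,-0.1,-2.4,0,0.01,-0.1,-2.4,0,0.01,-0.1,-2.4,0,0.01,-0.1,-2.4,0,0.01,-0.1,-2.4,0,0.01,-0.1,-2.4,0,0.01,-0.1,-2.4,0,0.01,-0.1,-2.4,0,0.01,-0.1,-2.4,0,0.01,0,-2,0,0,0,-1,0,0,0,-0.5,0,0,0,0,0,0,0,0,0,0]'

```text
time: 12.05
position: [0.5308, -0.2444, 0.2101]
eef_rot: [-0.101, 0.995, 0.0, -0.0]
contact_force: [-0.3, 0.5, -1.3]
finger_gap: 0.0258
gripper_force: 19.9
```

Run:
```python
from h import *
s=arm.get_state(); im=arm.capture("wrist"); C=cam("wrist",s); cv2.imwrite("pics/w4.png",im)
t=arm.capture("scene"); cv2.imwrite("pics/s4.png",t)
print(s["time"],s["position"],s["contact_force"],s["finger_gap"])
```

```text
12.05 [ 0.5308347  -0.2444431   0.21013102] [-0.34955657  0.4801269  -1.3246165 ] 0.025834225279632406
```

View pics/w4.png

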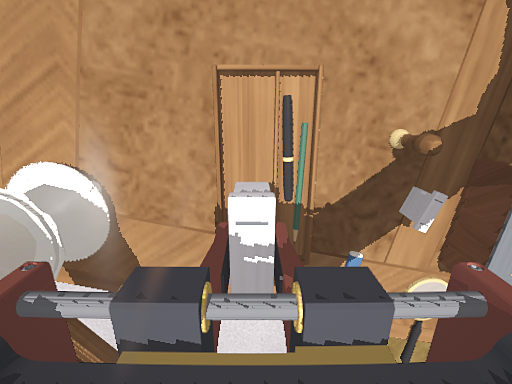

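The tray's near half is visible. At row 130 the lane runs from its left rim at u≈220 to the strip at u≈277. The drive hangs upright between the pads.

Run:
```python
from h import *
s=arm.get_state(); C=cam("wrist",s); im=cv2.imread("pics/w4.png")
g=cv2.cvtColor(im,6).astype(int)
for r in(90,120,150): print(r,list(g[r,212:228]),list(g[r,270:284]))
for r in(90,150):
  a=onz(C,(220.5,r),.025); b=onz(C,(277,r),.019); print(a,b,(a+b)/2)
u=np.array([.98,.2]); n=np.array([-.2,.98])
for r in (90,120,150):
  for c,z in((220.5,.025),(277,.019)):
    p=onz(C,(c,r),z)[:2]-s["position"][:2]; print(r,c,(p@n).round(4),(p@u).round(4))
```

```text
90 [np.int64(118), np.int64(120), np.int64(130), np.int64(132), np.int64(116), np.int64(70), np.int64(61), np.int64(77), np.int64(75), np.int64(169), np.int64(163), np.int64(156), np.int64(154), np.int64(156), np.int64(157), np.int64(157)] [np.int64(163), np.int64(163), np.int64(162), np.int64(162), np.int64(154), np.int64(85), np.int64(151), np.int64(161), np.int64(146), np.int64(122), np.int64(158), np.int64(155), np.int64(150), np.int64(150)]
120 [np.int64(134), np.int64(130), np.int64(136), np.int64(139), np.int64(137), np.int64(139), np.int64(67), np.int64(62), np.int64(70), np.int64(145), np.int64(133), np.int64(159), np.int64(151), np.int64(152), np.int64(153), np.int64(155)] [np.int64(159), np.int64(157), np.int64(159), np.int64(156), np.int64(88), np.int64(136), np.int64(168), np.int64(148), np.int64(112), np.int64(152), np.int64(150), np.int64(145), np.int64(93), np.int64(50)]
150 [np.int64(138), np.int64(135), np.int64(135), np.int64(111), np.int64(135), np.int64(132), np.int64(138), np.int64(76), np.int64(53), np.int64(69), np.int64(77), np.int64(166), np.int64(152), np.int64(149), np.int64(147), np.int64(148)] [np.int64(159), np.int64(162), np.int64(159), np.int64(104), np.int64(113), np.int64(173), np.int64(155), np.int64(120), np.int64(150), np.int64(142), np.int64(141), np.int64(146), np.int64(125), np.int64(48)]
[ 0.43732637 -0.3017385   0.025     ] [ 0.42358794 -0.23686049  0.019     ] [ 0.43045715 -0.2692995   0.022     ]
[ 0.50634838 -0.28987042  0.025     ] [ 0.49299469 -0.22054522  0.019     ] [ 0.49967154 -0.25520782  0.022     ]
90 220.5 -0.038 -0.1036
90 277 0.0283 -0.1041
120 220.5 -0.039 -0.0697
120 277 0.0293 -0.0695
150 220.5 -0.0402 -0.0336
150 277 0.0304 -0.0328
```

The lane's centre is about 5 mm to the right (−y) of the drive, so I'll shift that way and then go down.

Call:
jog_arm --series '[0.1,-0.5,-1,0,0,0,-2,0,0,0,-2,0,0,0,-2,0,0,0,-2,0,0,0,-2,0,0,0,-1.5,0,0,0,-1,0,0,0,-0.5,0,0,0,0,0,0,0,0,0,0,0,-0.15,0,0,0,-0.15,0,0,0,-0.1,0,0,0,0,0,0,0,0,0]'

```text
time: 13.48
position: [0.532, -0.2505, 0.0669]
eef_rot: [-0.1, 0.995, -0.0, 0.0]
contact_force: [0.3, 0.6, -1.4]
finger_gap: 0.0257
gripper_force: 19.9
```

Call:
jog_arm --series '[0,0,-0.1,0,0,0,-0.1,0,0,0,-0.1,0,0,0,-0.1,0,0,0,0,0,0,0,0,0]'

```text
time: 13.98
position: [0.5319, -0.2505, 0.0626]
eef_rot: [-0.1, 0.995, 0.0, -0.0]
contact_force: [-0.2, -1.0, -0.6]
finger_gap: 0.026
gripper_force: 19.9
```

Call:
jog_arm --series '[0,0,-0.05,0,0,0,-0.05,0,0,0,-0.05,0,0,0,0,0,0,0,0,0]'

```text
time: 14.4
position: [0.532, -0.2504, 0.0622]
eef_rot: [-0.1, 0.995, 0.0, 0.0]
contact_force: [-3.5, 1.7, 9.6]
finger_gap: 0.0257
gripper_force: 20.0
```

It's on the floor with 10 N. I'll release it and rise.

Call:
jog_arm --series '[0,0,0.08,0,0,0,0,0,0,0,0,0,0,0,0,0,0,0,0,0,0,0,0,0]' --grip 5.5

```text
time: 14.9
position: [0.5319, -0.2505, 0.0618]
eef_rot: [-0.1, 0.995, 0.0, -0.0]
contact_force: [0.3, 0.2, 0.2]
finger_gap: 0.055
gripper_force: 0.0
```

Call:
jog_arm --series '[0,0,0.5,0,0,0,1,0,0,0,2,0,0,0,2,0,0,0,2.5,0,0,0,3,0,0,0,3,0,0,0,2,0,-2,0.5,0,0,-2,0.5,0,0,-1,0,0,0,0,0,0,0,0,0,0,0]'

```text
time: 15.98
position: [0.4822, -0.2407, 0.2226]
eef_rot: [-0.1, 0.995, -0.0, 0.001]
contact_force: [0.6, 0.1, -0.0]
finger_gap: 0.0548
gripper_force: 0.0
```

Run:
```python
from h import *
s=arm.get_state();print(s["time"],s["position"],s["contact_force"],s["finger_gap"])
a=arm.capture("scene"); w=arm.capture("wrist")
cv2.imwrite("pics/f.png",np.hstack([cv2.resize(a[140:384,130:380],(400,390)),cv2.resize(w,(400,390))]))
```

```text
15.9833 [ 0.48220321 -0.24072514  0.22256885] [ 0.63471112  0.14007501 -0.04976873] 0.05483821715875917
```

View pics/f.png

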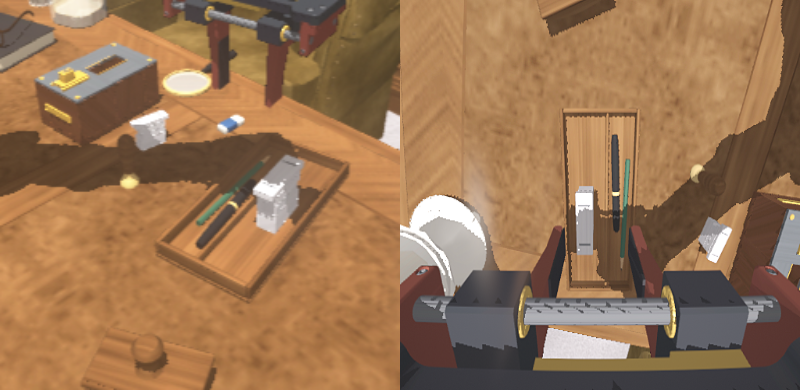

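The left half shows the drive upright in the wide lane at (277,195), the dock empty, the tab open and the bystanders in place. The right half agrees, with the drive at (585,220) clear of the strip and walls.

```bash
python3 -c "
from cell import arm
print(arm.sign_off())"
```

```text
the job is handed in; nothing more can be done
None
```

The job is handed in at about 16 s: the tab was slid to its stop, the drive pressed and left to spring up, and it now stands upright in the tray's wide lane with the other things on the desk left alone.

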